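# Sort the breakfast things on the counter

### The arm

A 6-joint arm with a two-finger parallel gripper is mounted at the origin on the work surface. World frame = base frame: x ahead of the robot, y to its left, z up, the work surface at z = 0. Lengths are in m, angles in rad, forces in N, time in s.
With the tool pointing down it reaches from about 0.3 to 0.85 m from the base axis. Payload 4.2 kg.
Tool frame: the origin (TCP) lies at the very end of the fingers, on their centre line; the grasp point (between the pads) lies 19 mm behind it; z points along the fingers, y is the line along which they close (so a half turn about z gives the same grasp; the last joint's range is limited). The gripper opens to 91 mm and grips with 3 to 60 N. Pads are 32 mm wide; open, the fingers measure 118 mm over their backs; the gripper's body (76 mm by 178 mm) begins 60 mm behind the grasp point.
Start: joints at [1.261, 0.32, 1.565, -0, 1.257, -0.02], TCP at [0.164, 0.551, 0.214] pointing down, gripper open.
Joint ranges: [-3.11, 3.11], [-0.84, 2.01], [0.21, 2.61], [-1.34, 4.49], [0.05, 2.63], [-2.56, 2.56]. Speed limits (rad/s): [2.57, 2.57, 3.14, 3.14, 3.14, 3.14].

### API

Orientations are given as a unit quaternion [x, y, z, w].
In Python, from plant import manip gives the robot as it stands.
- The arm moves only by the tool step_arm, never from a script. Its argument "moves" is a list of rows, each a list of 6 numbers: the shift along the tool's x, y, z in m, then the turn, a rotation vector about the tool's x, y, z in degrees. A call has 1 to 12 rows; each row shifts and turns the commanded pose from where the row before left it, along the tool's axes as they then stand; what a row does not reach is not made up. A row lasts 1/10 s, in which the tool goes at most 50 mm and 8.59 degrees, less where a joint would pass 70% of its speed; a pose out of reach is approached as far as the arm can. A call with a gripper value outside its range is refused whole. "gripper" is the opening, from 0 (shut) to 1 (fully open), set as the call begins (left out, the last holds). The fingers move at their own pace and stop on an object; "squeeze" is the grip in N (left out, the last holds). Time passes only in rows, so rows that do not move let the fingers close. It gives the time, the measured TCP pose, the force, the opening and the grip force at its end, in the units of the state.
- manip.state(): the state, without advancing time (a new reading comes with each control period).
- manip.capture(name): name is "scene" or "top" or "wrist"; returns the picture (480x640x3 uint8, red, green, blue); there is no depth.
- manip.camera_model(name): a dict with "fx", "fy", "cx", "cy" (pixels), "dist_coeffs" ([k1, k2, p1, p2, k3] as OpenCV has them; the pictures are not rectified), "pose" (4x4, takes a point from camera to world coordinates); the wrist camera has in their place "tool_from_camera" (4x4, takes a point from camera to tool coordinates, whose origin is the TCP and whose axes are the flange's). Camera axes: x right, y down, z forward; pixel columns grow to the right and rows downward; lengths in m; the calibration is good to about 2 mm. A picture is of the moment at which its call begins: read the wrist's pose just before it. camera_model takes no time and is no camera call.
- manip.sign_off(): hands the job in; it is judged then, once.
The state is a dict: "time_s": time; "joint_positions": joint angles; "dq": joint speeds; "tau": joint torques, N m; "ee_pos": TCP position; "eef_rot": TCP orientation; "force": force on the tool from outside, world axes, zero at the start; "moment": the same for the moment, N m; "grip_width": finger opening in m; "finger_force": force on a finger pad.
Only numpy, scipy, OpenCV 4.12 (cv2) and the standard library are available. Lean on these libraries where they do the work, as an engineer would, in place of code of your own. Each camera call takes 0.05 s, during which the arm holds its last target. There are 200 camera calls.

### The job

Clear up after breakfast: stand the two spice jars in the wooden rack, the two egg cups in the white tray, and the sink plug in the empty bay of the black caddy, beside the soap - one thing to a bay, upright and flat on the bay's floor. Keep each thing upright on the way and set it down rather than dropping it, and leave the oil bottle and the potted plant where they stand.

Things in the scene. Friction and masses are not known exactly. Their poses are not given: they have to be found in the camera images.
- red_jar: Spice jar standing upright: round body 46 mm across and 56 mm high, then a shoulder, topped by a red screw lid 42 mm across; 80 mm tall in all, about 140 g. Loose. Grip it by the body. Origin: centre of the underside; z up, round about z. The body is rust-brown.
- green_jar: Spice jar standing upright: round body 46 mm across and 56 mm high, then a shoulder, topped by a green screw lid 42 mm across; 80 mm tall in all, about 140 g. Loose. Grip it by the body. Origin: centre of the underside; z up, round about z. The body is olive-green.
- yellow_cup: Yellow ceramic egg cup standing upright: foot 42 mm across, thin stem 20 mm across from 12 to 24 mm up, hollow cup above it 46 mm across at 34 mm up and 48 mm at the rim; 64 mm tall, about 90 g. Loose. Grip it by the outside of the cup. Origin: centre of the underside; z up, round about z.
- blue_cup: Blue ceramic egg cup standing upright: foot 42 mm across, thin stem 20 mm across from 12 to 24 mm up, hollow cup above it 46 mm across at 34 mm up and 48 mm at the rim; 64 mm tall, about 90 g. Loose. Grip it by the outside of the cup. Origin: centre of the underside; z up, round about z.
- sink_plug: Sink plug standing on its disc: black rubber disc 52 mm across with a smaller steel plate on it, together 14 mm high, then a thin steel stem 14 mm across up to 30 mm, then an upright steel grip 22 mm across from 30 to 66 mm up; about 120 g. Loose. Grip it by the upright steel grip. Origin: centre of the underside; z up, round about z.
- spice_rack: Mid-brown wooden spice rack, fixed. Open tray of two square bays side by side along its y axis: outside 82 (x) x 159 (y) x 24 mm high, floor and walls 5 mm thick; bays 72 x 72 mm inside, centres at x = 0, y = +38.5 and -38.5 mm. Origin: centre of the underside, z up. Both bays start empty.
- cup_tray: White ceramic egg-cup tray, fixed. Open tray of two square bays side by side along its y axis: outside 82 (x) x 159 (y) x 24 mm high, floor and walls 5 mm thick; bays 72 x 72 mm inside, centres at x = 0, y = +38.5 and -38.5 mm. Origin: centre of the underside, z up. Both bays start empty.
- sink_caddy: Black plastic sink caddy, fixed. Open tray of two square bays side by side along its y axis: outside 82 (x) x 159 (y) x 24 mm high, floor and walls 5 mm thick; bays 72 x 72 mm inside, centres at x = 0, y = +38.5 and -38.5 mm. Origin: centre of the underside, z up. A fixed amber bar of soap, its top 27 mm above the counter, fills the bay at y = -38.5 mm; the bay at y = +38.5 mm is empty.
- oil_bottle: Dark green oil bottle with a pale label and a black cap, 58 mm across, 154 mm tall, loose, 450 g; a bystander, not to be disturbed. Origin: centre of the underside; z up.
- plant_pot: Small green plant in a pink pot, pot 74 mm across at its rim and 62 mm tall, leaves to about 130 mm, loose, 400 g; a bystander, not to be disturbed. Origin: centre of the underside; z up.

How it is judged:
By the outcome, as a careful person would: the job done as asked, in the order asked, and still so for the second after the job is handed in, with the robot touching nothing.
It also fails if it takes over 136 s, if anything falls off the work surface, if the arm or the gripper's body presses on something with over 40 N, if the wrist force passes 120 N, or if a joint passes its speed limit or range.

## Working session

There is one attempt and no reset: what is moved stays moved. The work goes in short steps, Python scripts to look and compute and a tool call to move; the robot and the scene stay as the last step left them, time stands still between calls to the robot, and variables do not carry over. Pictures are saved under pics/ and viewed, at most 14 in all, crops included, and the job is handed in when it is done.

Besides the shell and the picture viewer there is one more tool, called after "Request:" as name(argument=value, ...) on one line, values as JSON. step_arm: Moves the arm, as the interface text tells. Its arguments: {"type":"object","properties":{"moves":{"type":"array"},"gripper":{"type":"number"},"squeeze":{"type":"number"}},"required":["moves"]}

```bash
ls; mkdir -p pics; python3 - <<'E'
from plant import manip
import cv2,numpy as np
for n in("scene","top"):
    cv2.imwrite(f"pics/{n}0.png",manip.capture(n)[:,:,::-1])
    m=manip.camera_model(n);print(n,m)
print(manip.camera_model("wrist"));print(manip.state())
E
```

```text
pics
scene {'fx': 488.7999510846664, 'fy': 488.7999510846664, 'cx': 316.2672538045098, 'cy': 236.11124929877346, 'dist_coeffs': array([-0.10592822,  0.        ,  0.        ,  0.        ,  0.        ]), 'pose': array([[ 4.18759793e-01,  7.79215613e-01, -4.66329567e-01,
         1.10697686e+00],
       [ 9.08096789e-01, -3.59709981e-01,  2.14403711e-01,
        -2.79478285e-01],
       [-6.76680631e-04, -5.13256036e-01, -8.58235273e-01,
         1.11869774e+00],
       [ 0.00000000e+00,  0.00000000e+00,  0.00000000e+00,
         1.00000000e+00]])}
top {'fx': 443.41972292202473, 'fy': 443.41972292202473, 'cx': 320.90507393005146, 'cy': 227.59151323903805, 'dist_coeffs': array([-0.05942009,  0.        ,  0.        ,  0.        ,  0.        ]), 'pose': array([[-2.44574220e-02, -9.98402105e-01,  5.09418513e-02,
         4.66340204e-01],
       [-9.99679118e-01,  2.47612852e-02,  5.34227067e-03,
        -9.07248432e-05],
       [-6.59511998e-03, -5.07948468e-02, -9.98687332e-01,
         1.07166938e+00],
       [ 0.00000000e+00,  0.00000000e+00,  0.00000000e+00,
         1.00000000e+00]])}

[... 570 characters left out ...]
 'joint_positions': array([ 1.26098659e+00,  3.20207105e-01,  1.56551153e+00, -5.20549813e-06,
        1.25739812e+00, -2.00219536e-02]), 'dq': array([ 1.57829943e-03, -3.15596002e-03, -2.41232134e-03,  1.02464826e-03,
       -8.49160961e-04,  4.71110531e-06]), 'tau': array([ 1.40964839e-03, -4.13335598e+01, -2.32508075e+01,  7.29282643e-02,
        4.21642209e-02, -2.67027036e-05]), 'ee_pos': array([0.16418649, 0.5506087 , 0.213234  ]), 'eef_rot': array([ 1.44386597e-01,  9.89521061e-01, -7.52120331e-04, -1.22664006e-04]), 'force': array([-0.22214668,  0.2615786 ,  0.18977638]), 'moment': array([-0.02240766, -0.0677559 , -0.01134822]), 'finger_force': 0.0, 'grip_width': 0.09119864129873181}
```

View pics/top0.png

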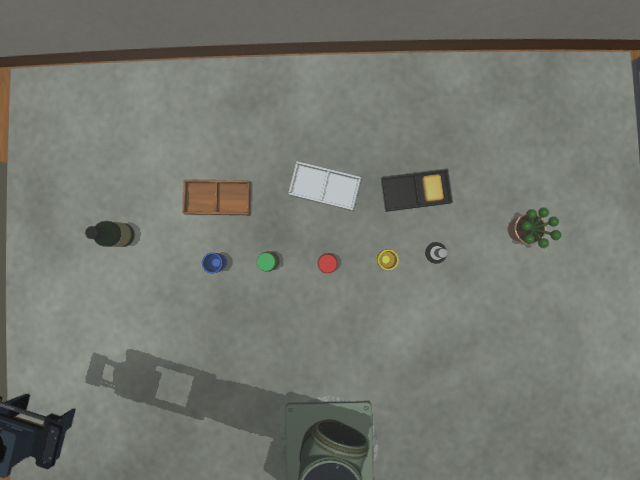

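View pics/scene0.png

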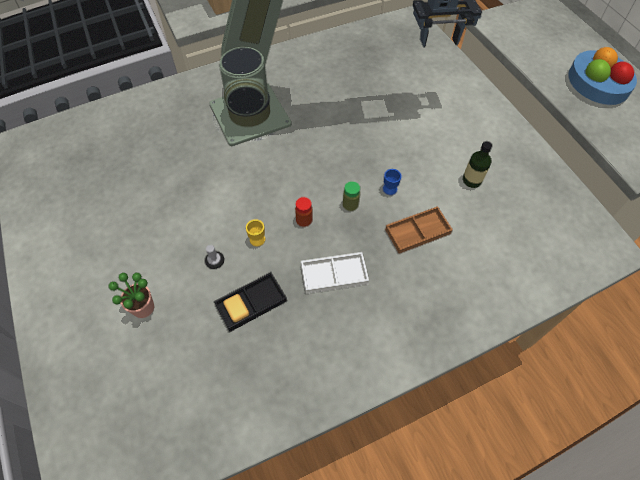

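The top view shows the rack at (217,198), the tray at (325,186) and the caddy at (417,190), with soap on its right side. The items are blue (214,262), green (266,261), red (328,263), yellow (388,260) and plug (437,253). The scene view agrees.

```bash
cat > h.py <<'E'
import cv2,numpy as np
from plant import manip
from scipy.spatial.transform import Rotation as R
def K(m): return np.array([[m['fx'],0,m['cx']],[0,m['fy'],m['cy']],[0,0,1]])
def pose(n,m,s=None):
    if n!='wrist': return m['pose']
    s=s or manip.state(); T=np.eye(4);T[:3,:3]=R.from_quat(s['eef_rot']).as_matrix();T[:3,3]=s['ee_pos'];return T@m['tool_from_camera']
def px2w(n,uv,z,s=None):
    m=manip.camera_model(n);P=pose(n,m,s)
    p=cv2.undistortPoints(np.array(uv,float).reshape(-1,1,2),K(m),m['dist_coeffs'])[:,0]
    d=np.c_[p,np.ones(len(p))]@P[:3,:3].T
    return P[:3,3]+d*((z-P[2,3])/d[:,2])[:,None]
def blob(mask,box):
    x0,y0,x1,y1=box;k=np.zeros(mask.shape,np.uint8);k[y0:y1,x0:x1]=mask[y0:y1,x0:x1]
    c=max(cv2.findContours(k,cv2.RETR_EXTERNAL,cv2.CHAIN_APPROX_NONE)[0],key=cv2.contourArea)
    return c
E
python3 - <<'E'
from h import *
im=cv2.imread('pics/top0.png');hsv=cv2.cvtColor(im,cv2.COLOR_BGR2HSV);g=hsv[:,:,2];H,S=hsv[:,:,0],hsv[:,:,1]
def show(name,c,z):
    w=px2w('top',c[:,0],z)[:,:2].astype(np.float32)
    (x,y),r=cv2.minEnclosingCircle(w);rr=cv2.minAreaRect(w)
    print(name,'circ',np.round([x,y,2*r],4),'rect',np.round(rr[0],4),np.round(rr[1],4),round(rr[2],1),len(c))
u=lambda b:(b*255).astype(np.uint8)
col=u(S>120)
show('blue',blob(col,(195,245,235,280)),.064)
show('green',blob(u((S>120)&(g>110)),(248,245,288,280)),.080)
show('red',blob(u((S>120)&(g>130)),(310,245,350,280)),.080)
show('yel',blob(col,(370,245,408,275)),.064)
show('plugdisc',blob(u(g<75),(420,238,455,270)),.007)
show('rack',blob(u(S>70),(175,170,260,225)),.024)
show('tray',blob(u(g>170),(280,155,370,218)),.024)
show('caddy',blob(u((g<80)|(S>100)),(375,160,460,220)),.024)
show('bottle',blob(u((g<70)),(80,215,140,255)),.1)
show('plant',blob(col,(500,190,570,260)),.06)
print(px2w('top',[[432,188]],.027))
big=cv2.resize(im[150:280,170:470],None,fx=2.6,fy=2.6,interpolation=cv2.INTER_CUBIC);cv2.imwrite('pics/c.png',big)
E
```

```text
blue circ [0.4444 0.2557 0.0469] rect [0.4443 0.2554] [0.046  0.0432] 88.8 56
green circ [0.4441 0.1307 0.0396] rect [0.4441 0.1298] [0.0359 0.038 ] 88.8 47
red circ [ 0.4369 -0.0067  0.0411] rect [ 0.4364 -0.0064] [0.0402 0.0378] 88.6 50
yel circ [ 0.4419 -0.1428  0.0504] rect [ 0.4416 -0.1417] [0.0478 0.043 ] 88.5 59
plugdisc circ [ 0.4541 -0.2683  0.0517] rect [ 0.454  -0.2671] [0.0484 0.0505] 87.9 89
rack circ [0.5993 0.2545 0.1758] rect [0.5991 0.2546] [0.1598 0.0817] 88.4 196
tray circ [ 0.62   -0.0053  0.1729] rect [ 0.6208 -0.0058] [0.155  0.0803] 74.4 367
caddy circ [ 0.6042 -0.2244  0.1786] rect [ 0.6042 -0.2238] [0.083  0.1614] 5.7 197
bottle circ [0.5161 0.4917 0.0807] rect [0.5159 0.492 ] [0.0789 0.0536] 88.7 86
plant circ [ 0.5413 -0.5135  0.0144] rect [ 0.5412 -0.5147] [0.0095 0.014 ] 87.0 17
[[ 0.60724453 -0.26068857  0.027     ]]
```

View pics/c.png

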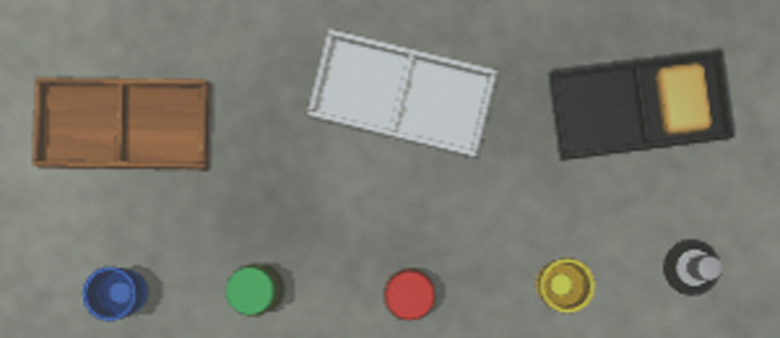

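Diameters and outlines match the given sizes. I'll grip along world x throughout, which keeps the joint 6 angle small. First I turn the tool.

Request:
step_arm(moves=[[0,0,0,0,0,8.2],[0,0,0,0,0,8.2],[0,0,0,0,0,8.2],[0,0,0,0,0,8.2],[0,0,0,0,0,8.2],[0,0,0,0,0,8.2],[0,0,0,0,0,8.2],[0,0,0,0,0,8.2],[0,0,0,0,0,8.2],[0,0,0,0,0,0]], gripper=1, squeeze=20)

```text
time_s: 1.1
ee_pos: [0.1642, 0.5508, 0.2135]
eef_rot: [0.709, 0.705, -0.0, 0.0]
force: [-0.4, -0.1, 0.0]
grip_width: 0.091
finger_force: 0.0
```

Request:
step_arm(moves=[[-0.04,0.0195,0,0,0,0],[-0.04,0.0195,0,0,0,0],[-0.04,0.0195,0,0,0,0],[-0.04,0.0195,0,0,0,0],[-0.04,0.0195,0,0,0,0],[-0.04,0.0195,0,0,0,0],[-0.04,0.0195,0,0,0,0],[-0.04,0.0195,0,0,0,0],[-0.04,0.0195,0,0,0,0],[-0.04,0.0195,0,0,0,0],[-0.04,0.0195,0,0,0,0],[-0.04,0.0195,0,0,0,0]])

```text
time_s: 2.3
ee_pos: [0.3953, 0.0676, 0.214]
eef_rot: [0.708, 0.706, 0.0, 0.0]
force: [0.7, 1.5, 0.9]
grip_width: 0.0913
finger_force: 0.0
```

Request:
step_arm(moves=[[-0.04,0.0195,0,0,0,0],[-0.038,0.0195,0,0,0,0],[0,0,0.02,0,0,0],[0,0,0.02,0,0,0],[0,0,0.02,0,0,0],[0,0,0,0,0,0],[0,0,0,0,0,0],[0,0,0,0,0,0]])

```text
time_s: 3.1
ee_pos: [0.4342, -0.0088, 0.155]
eef_rot: [0.709, 0.705, 0.001, 0.001]
force: [0.8, 0.6, 0.2]
grip_width: 0.0911
finger_force: 0.0
```

```bash
python3 - <<'E'
from h import *
s=manip.state();im=manip.capture('wrist')[:,:,::-1].copy();cv2.imwrite('pics/w1.png',im)
print(s['ee_pos'],s['eef_rot'])
hsv=cv2.cvtColor(im,cv2.COLOR_BGR2HSV)
m=(((hsv[:,:,0]<8)|(hsv[:,:,0]>172))&(hsv[:,:,1]>120)&(hsv[:,:,2]>120)).astype(np.uint8)*255
c=blob(m,(0,0,640,480));w=px2w('wrist',c[:,0],.08,s)[:,:2].astype(np.float32)
print(cv2.minEnclosingCircle(w),cv2.minAreaRect(w))
E
```

```text
[ 0.43418092 -0.00879791  0.15497961] [0.70915702 0.70504978 0.00074669 0.00075055]
((0.4353369474411011, -0.0023426262196153402), 0.024052320048213005) ((0.43490374088287354, -0.002362806349992752), (0.040514688938856125, 0.04785415902733803), 4.28153133392334)
```

View pics/w1.png

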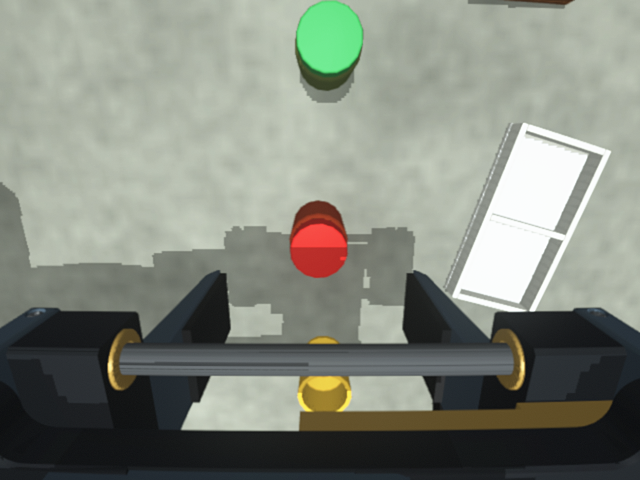

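The wrist view shows the red lid centred at about (319,248), between the fingers. Green is at (329,40), yellow behind the gripper at (324,390), and the path down is clear. This matches the top estimate within 2 mm, so I'll descend and grip.

Request:
step_arm(moves=[[0.003,0.002,0.022,0,0,0],[0,0,0.022,0,0,0],[0,0,0.022,0,0,0],[0,0,0.022,0,0,0],[0,0,0.022,0,0,0],[0,0,0.022,0,0,0],[0,0,0,0,0,0],[0,0,0,0,0,0]])

```text
time_s: 3.95
ee_pos: [0.4361, -0.0058, 0.0226]
eef_rot: [0.709, 0.705, 0.0, 0.0]
force: [-0.1, 0.2, -0.1]
grip_width: 0.0912
finger_force: 0.0
```

Request:
step_arm(moves=[[0,0,0,0,0,0],[0,0,0,0,0,0],[0,0,0,0,0,0],[0,0,0,0,0,0],[0,0,0,0,0,0],[0,0,0,0,0,0],[0,0,0,0,0,0],[0,0,0,0,0,0]], gripper=0.3, squeeze=20)

```text
time_s: 4.75
ee_pos: [0.4356, -0.0059, 0.022]
eef_rot: [0.71, 0.705, 0.0, 0.0]
force: [1.0, 0.5, 2.3]
grip_width: 0.0457
finger_force: 20.0
```

Request:
step_arm(moves=[[0,0,-0.02,0,0,0],[0,0,-0.03,0,0,0],[0,0,-0.03,0,0,0],[0,0,-0.03,0,0,0],[0,0,-0.02,0,0,0],[0.02,0.015,0,0,0,0],[0.032,0.0235,0,0,0,0],[0.034,0.025,0,0,0,0],[0.034,0.025,0,0,0,0],[0.034,0.025,0,0,0,0],[0.034,0.025,0,0,0,0],[0.0,0.0,0,0,0,0]])

```text
time_s: 5.95
ee_pos: [0.5777, 0.1852, 0.1507]
eef_rot: [0.708, 0.706, 0.001, -0.0]
force: [-0.4, -0.7, -1.5]
grip_width: 0.0452
finger_force: 20.0
```

Request:
step_arm(moves=[[0.02,0.015,0,0,0,0],[0.014,0.009,0,0,0,0],[0,0,0,0,0,0],[0,0,0,0,0,0],[0,0,0,0,0,0]])

```text
time_s: 6.45
ee_pos: [0.5985, 0.2139, 0.1516]
eef_rot: [0.71, 0.704, -0.001, -0.0]
force: [1.3, -1.1, -1.5]
grip_width: 0.045
finger_force: 20.0
```

```bash
python3 - <<'E'
from h import *
s=manip.state();im=manip.capture('wrist')[:,:,::-1].copy();cv2.imwrite('pics/w2.png',im)
print(s['ee_pos'],s['eef_rot'])
m=manip.camera_model('wrist');P=np.linalg.inv(pose('wrist',m,s))
def proj(p): 
    return cv2.projectPoints(np.array(p,float),cv2.Rodrigues(P[:3,:3])[0],P[:3,3],K(m),m['dist_coeffs'])[0][:,0]
print(proj([[.599,.2546,.024],[.5981,.2161,.005],[.6003,.2931,.005]]))
a=np.radians(-1.6);Rz=np.array([[np.cos(a),-np.sin(a)],[np.sin(a),np.cos(a)]])
q=np.array([[41,79.5],[-41,79.5],[-41,-79.5],[41,-79.5]])/1000@Rz.T+[.5991,.2546]
d=im.copy();cv2.polylines(d,[proj(np.c_[q,np.full(4,.024)]).astype(int)],True,(255,0,255),1);cv2.imwrite('pics/w2d.png',d)
E
```

```text
[0.59849329 0.21386454 0.15161711] [ 7.09788356e-01  7.04414434e-01 -8.52954014e-04 -2.57239852e-04]
[[317.54537875 186.69926787]
 [316.78784064 226.2903451 ]
 [318.72454936 137.67827628]]
```

View pics/w2d.png

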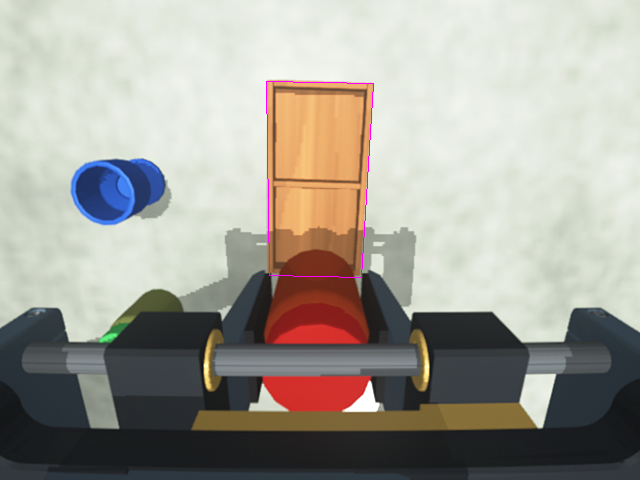

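The overlay on the rack (corners (267,82) to (361,276)) fits to a pixel, with the jar held over the near bay. Lowering.

Request:
step_arm(moves=[[0.002,0,0.02,0,0,0],[0,0,0.025,0,0,0],[0,0,0.025,0,0,0],[0,0,0.02,0,0,0],[0,0,0.015,0,0,0],[0,0,0.01,0,0,0],[0,0,0.006,0,0,0],[0,0,0,0,0,0],[0,0,0,0,0,0],[0,0,0,0,0,0]])

```text
time_s: 7.5
ee_pos: [0.6001, 0.2172, 0.0319]
eef_rot: [0.71, 0.705, 0.001, 0.0]
force: [0.3, -0.3, -2.1]
grip_width: 0.0454
finger_force: 20.0
```

Request:
step_arm(moves=[[0,0,0.0015,0,0,0],[0,0,0.0015,0,0,0],[0,0,0.001,0,0,0],[0,0,0,0,0,0],[0,0,0,0,0,0]])

```text
time_s: 8.0
ee_pos: [0.5995, 0.217, 0.0271]
eef_rot: [0.71, 0.705, 0.0, -0.0]
force: [0.1, -0.3, -0.7]
grip_width: 0.0454
finger_force: 20.0
```

Request:
step_arm(moves=[[0,0,0.0005,0,0,0],[0,0,0,0,0,0],[0,0,0,0,0,0]])

```text
time_s: 8.3
ee_pos: [0.5995, 0.217, 0.027]
eef_rot: [0.71, 0.705, 0.0, 0.0]
force: [-2.5, -1.3, 6.2]
grip_width: 0.0452
finger_force: 20.0
```

The jar is on the floor of the bay. Release, rise, and go to green (0.443, 0.131).

Request:
step_arm(moves=[[0,0,0,0,0,0],[0,0,0,0,0,0],[0,0,0,0,0,0],[0,0,0,0,0,0],[0,0,-0.01,0,0,0],[0,0,-0.025,0,0,0],[0,0,-0.03,0,0,0],[0,0,-0.03,0,0,0],[0,0,-0.025,0,0,0],[0,0,-0.01,0,0,0]], gripper=0.85)

```text
time_s: 9.3
ee_pos: [0.6009, 0.2175, 0.1602]
eef_rot: [0.71, 0.705, 0.003, 0.001]
force: [1.0, -0.0, 0.5]
grip_width: 0.0772
finger_force: 0.0
```

Request:
step_arm(moves=[[-0.01,-0.018,0,0,0,0],[-0.016,-0.03,0,0,0,0],[-0.018,-0.03,0,0,0,0],[-0.018,-0.03,0,0,0,0],[-0.016,-0.03,0,0,0,0],[-0.009,-0.018,0,0,0,0],[0,0,0,0,0,0],[0,0,0,0,0,0]], gripper=1)

```text
time_s: 10.1
ee_pos: [0.4434, 0.1312, 0.1566]
eef_rot: [0.71, 0.705, 0.001, 0.0]
force: [0.5, -0.2, 0.4]
grip_width: 0.0914
finger_force: 0.0
```

```bash
python3 - <<'E'
from h import *
s=manip.state();im=manip.capture('wrist')[:,:,::-1].copy();cv2.imwrite('pics/w3.png',im)
print(s['ee_pos'])
hsv=cv2.cvtColor(im,cv2.COLOR_BGR2HSV)
m=((abs(hsv[:,:,0].astype(int)-65)<14)&(hsv[:,:,1]>90)&(hsv[:,:,2]>150)).astype(np.uint8)*255
c=blob(m,(0,0,640,480));print(c[:,0].min(0),c[:,0].max(0));w=px2w('wrist',c[:,0],.08,s)[:,:2].astype(np.float32)
print(cv2.minEnclosingCircle(w),cv2.minAreaRect(w))
E
```

```text
[0.44335103 0.13121959 0.15662345]
[288 226] [343 279]
((0.4423842430114746, 0.1319773644208908), 0.02063857577741146) ((0.4422309696674347, 0.1318497657775879), (0.04022347927093506, 0.03964515030384064), 89.54423522949219)
```

Request:
step_arm(moves=[[0,0,0.02,0,0,0],[0,0,0.025,0,0,0],[0,0,0.025,0,0,0],[0,0,0.025,0,0,0],[0,0,0.025,0,0,0],[0,0,0.014,0,0,0],[0,0,0,0,0,0],[0,0,0,0,0,0]])

```text
time_s: 10.95
ee_pos: [0.4439, 0.1315, 0.0223]
eef_rot: [0.71, 0.705, 0.0, 0.0]
force: [0.3, -0.1, -0.1]
grip_width: 0.0913
finger_force: 0.0
```

Request:
step_arm(moves=[[0,0,0,0,0,0],[0,0,0,0,0,0],[0,0,0,0,0,0],[0,0,0,0,0,0],[0,0,0,0,0,0],[0,0,0,0,0,0],[0,0,0,0,0,0],[0,0,0,0,0,0]], gripper=0.3)

```text
time_s: 11.75
ee_pos: [0.4429, 0.1311, 0.0226]
eef_rot: [0.71, 0.705, 0.0, 0.0]
force: [-0.2, -0.6, 2.0]
grip_width: 0.0452
finger_force: 20.0
```

Request:
step_arm(moves=[[0,0,-0.015,0,0,0],[0,0,-0.03,0,0,0],[0,0,-0.03,0,0,0],[0,0,-0.03,0,0,0],[0,0,-0.025,0,0,0],[0.014,0.013,0,0,0,0],[0.028,0.027,0,0,0,0],[0.032,0.031,0,0,0,0],[0.032,0.031,0,0,0,0],[0.03,0.03,0,0,0,0],[0.017,0.017,0,0,0,0],[0.009,0.008,0,0,0,0]])

```text
time_s: 12.95
ee_pos: [0.6019, 0.2933, 0.151]
eef_rot: [0.709, 0.705, -0.0, -0.0]
force: [0.2, -0.1, -1.2]
grip_width: 0.0454
finger_force: 20.0
```

Request:
step_arm(moves=[[0,0,0,0,0,0],[0,0,0,0,0,0],[0,0,0,0,0,0],[0,0,0,0,0,0]])

```text
time_s: 13.35
ee_pos: [0.6003, 0.291, 0.1529]
eef_rot: [0.71, 0.704, -0.0, -0.0]
force: [0.4, 0.5, -0.9]
grip_width: 0.0453
finger_force: 20.0
```

Request:
step_arm(moves=[[0.001,0,0.02,0,0,0],[0,0,0.025,0,0,0],[0,0,0.025,0,0,0],[0,0,0.02,0,0,0],[0,0,0.015,0,0,0],[0,0,0.01,0,0,0],[0,0,0.006,0,0,0],[0,0,0.002,0,0,0],[0,0,0,0,0,0],[0,0,0,0,0,0]])

```text
time_s: 14.35
ee_pos: [0.6016, 0.2932, 0.0303]
eef_rot: [0.71, 0.705, 0.001, 0.0]
force: [-0.0, -0.2, -1.5]
grip_width: 0.0451
finger_force: 20.0
```

Request:
step_arm(moves=[[0,0,0.001,0,0,0],[0,0,0,0,0,0],[0,0,0,0,0,0]])

```text
time_s: 14.65
ee_pos: [0.6011, 0.293, 0.0287]
eef_rot: [0.71, 0.705, 0.0, 0.0]
force: [0.4, -0.5, -1.6]
grip_width: 0.0452
finger_force: 20.0
```

Request:
step_arm(moves=[[0,0,0.001,0,0,0],[0,0,0,0,0,0],[0,0,0,0,0,0]])

```text
time_s: 14.95
ee_pos: [0.6012, 0.2931, 0.0276]
eef_rot: [0.71, 0.705, 0.0, 0.0]
force: [1.3, 1.1, -0.1]
grip_width: 0.0453
finger_force: 20.0
```

Request:
step_arm(moves=[[0,0,0.0005,0,0,0],[0,0,0,0,0,0],[0,0,0,0,0,0]])

```text
time_s: 15.25
ee_pos: [0.6012, 0.2931, 0.0276]
eef_rot: [0.71, 0.705, 0.0, 0.0]
force: [-0.6, -0.5, 5.0]
grip_width: 0.0453
finger_force: 20.0
```

Down. Release, then on to the blue cup.

Request:
step_arm(moves=[[0,0,0,0,0,0],[0,0,0,0,0,0],[0,0,0,0,0,0],[0,0,0,0,0,0],[0,0,-0.01,0,0,0],[0,0,-0.025,0,0,0],[0,0,-0.03,0,0,0],[0,0,-0.03,0,0,0],[0,0,-0.025,0,0,0],[0,0,-0.01,0,0,0]], gripper=0.85)

```text
time_s: 16.25
ee_pos: [0.6024, 0.2936, 0.1608]
eef_rot: [0.71, 0.705, 0.003, 0.001]
force: [0.1, 0.2, 0.4]
grip_width: 0.0773
finger_force: 0.0
```

Request:
step_arm(moves=[[-0.005,-0.018,0,0,0,0],[-0.007,-0.03,0,0,0,0],[-0.007,-0.03,0,0,0,0],[-0.007,-0.03,0,0,0,0],[-0.007,-0.03,0,0,0,0],[-0.005,-0.019,0,0,0,0],[0,0,0,0,0,0],[0,0,0,0,0,0],[0,0,0,0,0,0]], gripper=1)

```text
time_s: 17.15
ee_pos: [0.4448, 0.2564, 0.157]
eef_rot: [0.71, 0.705, 0.0, 0.0]
force: [1.0, 0.2, -0.0]
grip_width: 0.091
finger_force: 0.0
```

```bash
python3 - <<'E'
from h import *
s=manip.state();im=manip.capture('wrist')[:,:,::-1].copy();cv2.imwrite('pics/w4.png',im)
print(s['ee_pos'])
hsv=cv2.cvtColor(im,cv2.COLOR_BGR2HSV)
m=((abs(hsv[:,:,0].astype(int)-110)<12)&(hsv[:,:,1]>150)&(hsv[:,:,2]>90)).astype(np.uint8)*255
c=blob(m,(0,0,640,480));print(c[:,0].min(0),c[:,0].max(0));w=px2w('wrist',c[:,0],.064,s)[:,:2].astype(np.float32)
print(cv2.minEnclosingCircle(w),w.min(0),w.max(0))
E
```

```text
[0.44482864 0.25644092 0.15695095]
[284 205] [344 273]
((0.4430750608444214, 0.26204535365104675), 0.027433380484580994) [0.4195904  0.23511733] [0.46531495 0.2889734 ]
```

View pics/w4.png

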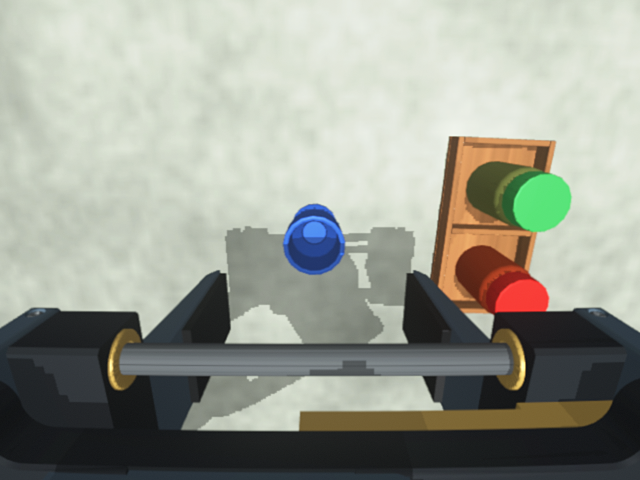

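Both jars stand upright in the rack, lids at (535,200) and (520,296). The blue rim is centred at (314,243), giving about (0.4435, 0.2575).

Request:
step_arm(moves=[[0.001,-0.001,0.02,0,0,0],[0,0,0.025,0,0,0],[0,0,0.025,0,0,0],[0,0,0.025,0,0,0],[0,0,0.02,0,0,0],[0,0,0.014,0,0,0],[0,0,0,0,0,0],[0,0,0,0,0,0]])

```text
time_s: 18.0
ee_pos: [0.4435, 0.2573, 0.0279]
eef_rot: [0.71, 0.705, 0.0, -0.0]
force: [0.4, 0.3, 0.5]
grip_width: 0.0912
finger_force: 0.0
```

Request:
step_arm(moves=[[0,0,0,0,0,0],[0,0,0,0,0,0],[0,0,0,0,0,0],[0,0,0,0,0,0],[0,0,0,0,0,0],[0,0,0,0,0,0],[0,0,0,0,0,0],[0,0,0,0,0,0]], gripper=0.3)

```text
time_s: 18.8
ee_pos: [0.443, 0.2571, 0.0281]
eef_rot: [0.71, 0.705, 0.0, 0.0]
force: [-0.2, -0.4, 0.5]
grip_width: 0.0463
finger_force: 20.0
```

Request:
step_arm(moves=[[0,0,-0.015,0,0,0],[0,0,-0.03,0,0,0],[0,0,-0.03,0,0,0],[0,0,-0.03,0,0,0],[0,0,-0.025,0,0,0],[-0.015,0.012,0,0,0,0],[-0.03,0.025,0,0,0,0],[-0.035,0.029,0,0,0,0],[-0.035,0.029,0,0,0,0],[-0.035,0.029,0,0,0,0],[-0.035,0.029,0,0,0,0],[-0.025,0.021,0,0,0,0]])

```text
time_s: 20.0
ee_pos: [0.6164, 0.0434, 0.1573]
eef_rot: [0.71, 0.704, -0.0, -0.0]
force: [-0.1, 0.8, -0.6]
grip_width: 0.0458
finger_force: 20.0
```

Request:
step_arm(moves=[[-0.0155,0.013,0,0,0,0],[0,0,0,0,0,0],[0,0,0,0,0,0],[0,0,0,0,0,0],[0,0,0,0,0,0]])

```text
time_s: 20.5
ee_pos: [0.6274, 0.0313, 0.158]
eef_rot: [0.709, 0.705, -0.0, -0.0]
force: [-0.4, 0.2, -2.0]
grip_width: 0.0458
finger_force: 20.0
```

```bash
python3 - <<'E'
from h import *
s=manip.state();im=manip.capture('wrist')[:,:,::-1].copy()
print(s['ee_pos'],s['eef_rot'])
m=manip.camera_model('wrist');P=np.linalg.inv(pose('wrist',m,s))
def proj(p): return cv2.projectPoints(np.array(p,float),cv2.Rodrigues(P[:3,:3])[0],P[:3,3],K(m),m['dist_coeffs'])[0][:,0]
for c,y in(((.6205,-.0055),-15.6),):
    a=np.radians(y);Rz=np.array([[np.cos(a),-np.sin(a)],[np.sin(a),np.cos(a)]])
    q=np.array([[41,79.5],[-41,79.5],[-41,-79.5],[41,-79.5]])/1000@Rz.T+c
    cv2.polylines(im,[proj(np.c_[q,np.full(4,.024)]).astype(int)],True,(255,0,255),1)
cv2.imwrite('pics/w5d.png',im)
E
```

```text
[0.62737523 0.03133475 0.15800997] [ 7.09102769e-01  7.05105074e-01 -7.63311199e-05 -3.01038086e-04]
```

View pics/w5d.png

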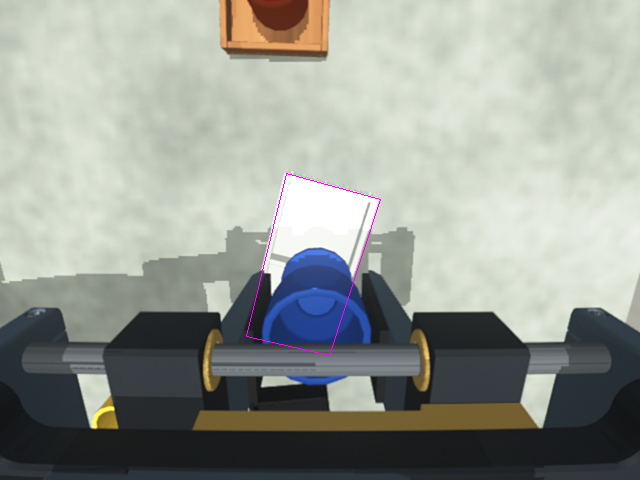

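The tray overlay matches its edges ((287,174), (380,199)), and the cup is over the +y bay. Lowering.

Request:
step_arm(moves=[[0,0.002,0.02,0,0,0],[0,0,0.025,0,0,0],[0,0,0.025,0,0,0],[0,0,0.02,0,0,0],[0,0,0.015,0,0,0],[0,0,0.01,0,0,0],[0,0,0.006,0,0,0],[0,0,0.001,0,0,0],[0,0,0,0,0,0],[0,0,0,0,0,0]])

```text
time_s: 21.55
ee_pos: [0.6308, 0.0303, 0.0368]
eef_rot: [0.71, 0.705, 0.001, 0.001]
force: [0.8, -0.0, 0.1]
grip_width: 0.046
finger_force: 20.0
```

Request:
step_arm(moves=[[0,0,0.001,0,0,0],[0,0,0,0,0,0],[0,0,0,0,0,0]])

```text
time_s: 21.85
ee_pos: [0.6303, 0.0302, 0.0351]
eef_rot: [0.71, 0.705, 0.0, 0.0]
force: [-0.1, -0.3, -1.1]
grip_width: 0.0458
finger_force: 20.0
```

Request:
step_arm(moves=[[0,0,0.001,0,0,0],[0,0,0,0,0,0],[0,0,0,0,0,0]])

```text
time_s: 22.15
ee_pos: [0.6301, 0.0303, 0.0339]
eef_rot: [0.71, 0.705, -0.0, -0.0]
force: [-0.6, -0.0, -0.8]
grip_width: 0.046
finger_force: 20.0
```

Request:
step_arm(moves=[[0,0,0.0007,0,0,0],[0,0,0,0,0,0],[0,0,0,0,0,0]])

```text
time_s: 22.45
ee_pos: [0.6301, 0.0303, 0.0332]
eef_rot: [0.71, 0.705, 0.0, -0.0]
force: [0.8, 0.7, -1.1]
grip_width: 0.0457
finger_force: 20.0
```

Request:
step_arm(moves=[[0,0,0.0005,0,0,0],[0,0,0,0,0,0],[0,0,0,0,0,0]])

```text
time_s: 22.75
ee_pos: [0.6303, 0.0302, 0.0331]
eef_rot: [0.71, 0.705, 0.0, 0.0]
force: [-0.9, -0.8, 2.8]
grip_width: 0.0458
finger_force: 20.0
```

Request:
step_arm(moves=[[0,0,0.0004,0,0,0],[0,0,0,0,0,0],[0,0,0,0,0,0]])

```text
time_s: 23.05
ee_pos: [0.6303, 0.0303, 0.0331]
eef_rot: [0.71, 0.705, 0.0, 0.0]
force: [-1.1, 0.5, 5.0]
grip_width: 0.0462
finger_force: 20.0
```

Seated. Release, then on to yellow.

Request:
step_arm(moves=[[0,0,0,0,0,0],[0,0,0,0,0,0],[0,0,0,0,0,0],[0,0,0,0,0,0],[0,0,-0.01,0,0,0],[0,0,-0.025,0,0,0],[0,0,-0.03,0,0,0],[0,0,-0.03,0,0,0],[0,0,-0.02,0,0,0],[0,0,-0.01,0,0,0]], gripper=0.85)

```text
time_s: 24.05
ee_pos: [0.6313, 0.0303, 0.1604]
eef_rot: [0.71, 0.705, 0.002, 0.002]
force: [0.2, 0.3, 0.1]
grip_width: 0.0775
finger_force: 0.0
```

Request:
step_arm(moves=[[-0.015,-0.016,0,0,0,0],[-0.027,-0.03,0,0,0,0],[-0.03,-0.033,0,0,0,0],[-0.03,-0.033,0,0,0,0],[-0.03,-0.033,0,0,0,0],[-0.025,-0.028,0,0,0,0],[-0.015,-0.016,0,0,0,0],[0,0,0,0,0,0],[0,0,0,0,0,0],[0,0,0,0,0,0]], gripper=1)

```text
time_s: 25.05
ee_pos: [0.4408, -0.1399, 0.1573]
eef_rot: [0.709, 0.705, 0.0, 0.0]
force: [-0.8, -0.4, -0.5]
grip_width: 0.0913
finger_force: 0.0
```

```bash
python3 - <<'E'
from h import *
s=manip.state();im=manip.capture('wrist')[:,:,::-1].copy();cv2.imwrite('pics/w6.png',im)
print(s['ee_pos'])
hsv=cv2.cvtColor(im,cv2.COLOR_BGR2HSV)
m=((abs(hsv[:,:,0].astype(int)-25)<8)&(hsv[:,:,1]>150)&(hsv[:,:,2]>90)).astype(np.uint8)*255
c=blob(m,(0,0,640,330));print(c[:,0].min(0),c[:,0].max(0));w=px2w('wrist',c[:,0],.064,s)[:,:2].astype(np.float32)
print(w.min(0),w.max(0))
E
```

```text
[ 0.44082798 -0.13994069  0.15731486]
[286 227] [345 280]
[ 0.41687602 -0.16731422] [ 0.4622864  -0.12431829]
```

View pics/w6.png

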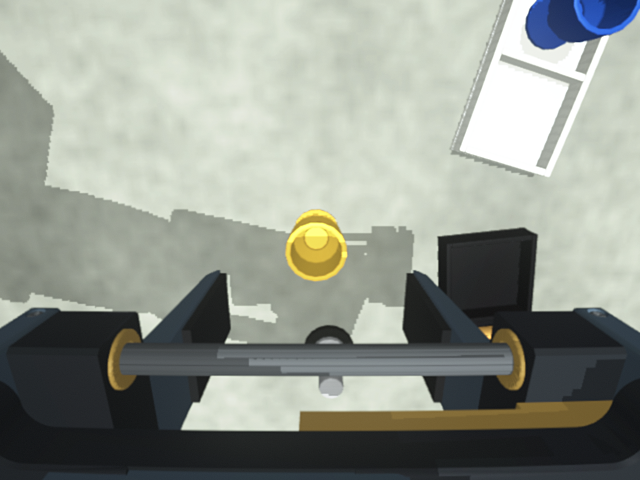

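Blue stands in the tray's +y bay. The yellow rim is centred at (316,251), about (0.4405, -0.1425), so I shift 2 mm and grip.

Request:
step_arm(moves=[[-0.002,0,0.02,0,0,0],[0,0,0.025,0,0,0],[0,0,0.025,0,0,0],[0,0,0.025,0,0,0],[0,0,0.02,0,0,0],[0,0,0.014,0,0,0],[0,0,0,0,0,0],[0,0,0,0,0,0]])

```text
time_s: 25.9
ee_pos: [0.4406, -0.142, 0.0283]
eef_rot: [0.709, 0.705, 0.0, -0.0]
force: [0.6, -0.3, 0.1]
grip_width: 0.0908
finger_force: 0.0
```

Request:
step_arm(moves=[[0,0,0,0,0,0],[0,0,0,0,0,0],[0,0,0,0,0,0],[0,0,0,0,0,0],[0,0,0,0,0,0],[0,0,0,0,0,0],[0,0,0,0,0,0],[0,0,0,0,0,0]], gripper=0.3)

```text
time_s: 26.7
ee_pos: [0.4402, -0.1425, 0.0285]
eef_rot: [0.71, 0.705, 0.0, 0.0]
force: [0.1, -0.5, 0.3]
grip_width: 0.0461
finger_force: 20.0
```

Request:
step_arm(moves=[[0,0,-0.015,0,0,0],[0,0,-0.03,0,0,0],[0,0,-0.03,0,0,0],[0,0,-0.03,0,0,0],[0,0,-0.025,0,0,0],[0.008,0.013,0,0,0,0],[0.017,0.029,0,0,0,0],[0.02,0.034,0,0,0,0],[0.02,0.034,0,0,0,0],[0.018,0.031,0,0,0,0],[0.011,0.019,0,0,0,0],[0.006,0.01,0,0,0,0]])

```text
time_s: 27.9
ee_pos: [0.6118, -0.0418, 0.1561]
eef_rot: [0.709, 0.705, -0.001, -0.001]
force: [-0.3, -0.4, -1.5]
grip_width: 0.0463
finger_force: 20.0
```

Request:
step_arm(moves=[[0,0,0,0,0,0],[0,0,0,0,0,0],[0,0,0,0,0,0],[0,0,0,0,0,0]])

```text
time_s: 28.3
ee_pos: [0.6098, -0.0443, 0.1586]
eef_rot: [0.71, 0.704, -0.0, -0.0]
force: [0.2, 0.3, -1.1]
grip_width: 0.046
finger_force: 20.0
```

Request:
step_arm(moves=[[0,0,0.02,0,0,0],[0,0,0.025,0,0,0],[0,0,0.025,0,0,0],[0,0,0.02,0,0,0],[0,0,0.015,0,0,0],[0,0,0.01,0,0,0],[0,0,0.006,0,0,0],[0,0,0.002,0,0,0],[0,0,0,0,0,0],[0,0,0,0,0,0],[0,0,0,0,0,0]])

```text
time_s: 29.4
ee_pos: [0.6111, -0.0436, 0.036]
eef_rot: [0.71, 0.705, 0.0, 0.0]
force: [-0.4, -0.2, -0.1]
grip_width: 0.0462
finger_force: 20.0
```

Request:
step_arm(moves=[[0,0,0.001,0,0,0],[0,0,0,0,0,0],[0,0,0,0,0,0]])

```text
time_s: 29.7
ee_pos: [0.6107, -0.0436, 0.0344]
eef_rot: [0.71, 0.705, 0.0, 0.0]
force: [0.2, 0.6, -1.4]
grip_width: 0.0456
finger_force: 20.0
```

Request:
step_arm(moves=[[0,0,0.0005,0,0,0],[0,0,0,0,0,0],[0,0,0,0,0,0]])

```text
time_s: 30.0
ee_pos: [0.6106, -0.0436, 0.0338]
eef_rot: [0.71, 0.705, 0.0, -0.0]
force: [0.3, 0.0, -0.9]
grip_width: 0.046
finger_force: 20.0
```

Request:
step_arm(moves=[[0,0,0.0005,0,0,0],[0,0,0,0,0,0],[0,0,0,0,0,0]])

```text
time_s: 30.3
ee_pos: [0.6108, -0.0436, 0.0335]
eef_rot: [0.71, 0.705, 0.0, 0.0]
force: [-0.1, -0.1, 1.0]
grip_width: 0.046
finger_force: 20.0
```

Request:
step_arm(moves=[[0,0,0.0005,0,0,0],[0,0,0,0,0,0],[0,0,0,0,0,0]])

```text
time_s: 30.6
ee_pos: [0.6109, -0.0436, 0.0333]
eef_rot: [0.71, 0.705, 0.0, 0.0]
force: [-0.3, -0.1, 4.5]
grip_width: 0.0461
finger_force: 20.0
```

Request:
step_arm(moves=[[0,0,0,0,0,0],[0,0,0,0,0,0],[0,0,0,0,0,0],[0,0,0,0,0,0],[0,0,-0.01,0,0,0],[0,0,-0.025,0,0,0],[0,0,-0.03,0,0,0],[0,0,-0.03,0,0,0],[0,0,-0.02,0,0,0],[0,0,-0.01,0,0,0]], gripper=0.85)

```text
time_s: 31.6
ee_pos: [0.6117, -0.0437, 0.1608]
eef_rot: [0.71, 0.705, 0.002, 0.002]
force: [0.7, 0.4, -0.3]
grip_width: 0.0774
finger_force: 0.0
```

Request:
step_arm(moves=[[-0.017,-0.012,0,0,0,0],[-0.033,-0.023,0,0,0,0],[-0.036,-0.025,0,0,0,0],[-0.036,-0.025,0,0,0,0],[-0.036,-0.025,0,0,0,0],[-0.033,-0.023,0,0,0,0],[-0.022,-0.016,0,0,0,0],[-0.011,-0.008,0,0,0,0],[0,0,0,0,0,0],[0,0,0,0,0,0],[0,0,0,0,0,0]], gripper=1)

```text
time_s: 32.7
ee_pos: [0.4526, -0.2656, 0.1576]
eef_rot: [0.709, 0.705, 0.0, -0.0]
force: [0.4, -0.1, -0.5]
grip_width: 0.0915
finger_force: 0.0
```

```bash
python3 - <<'E'
from h import *
s=manip.state();im=manip.capture('wrist')[:,:,::-1].copy()
print(s['ee_pos'])
for z in(0,.066):print(z)
m=manip.camera_model('wrist');P=np.linalg.inv(pose('wrist',m,s))
def proj(p): return cv2.projectPoints(np.array(p,float),cv2.Rodrigues(P[:3,:3])[0],P[:3,3],K(m),m['dist_coeffs'])[0][:,0]
t=np.linspace(0,2*np.pi,60)
for r,z in((.026,.0),(.011,.066)):
    cv2.polylines(im,[proj(np.c_[.454+r*np.cos(t),-.2677+r*np.sin(t),0*t+z]).astype(int)],True,(255,0,255),1)
a=np.radians(5.7);Rz=np.array([[np.cos(a),-np.sin(a)],[np.sin(a),np.cos(a)]])
q=np.array([[41,79.5],[-41,79.5],[-41,-79.5],[41,-79.5]])/1000@Rz.T+(.6042,-.224)
cv2.polylines(im,[proj(np.c_[q,np.full(4,.024)]).astype(int)],True,(255,0,255),1)
cv2.imwrite('pics/w7.png',im)
E
```

```text
[ 0.45262366 -0.26556351  0.15757004]
0
0.066
```

View pics/w7.png

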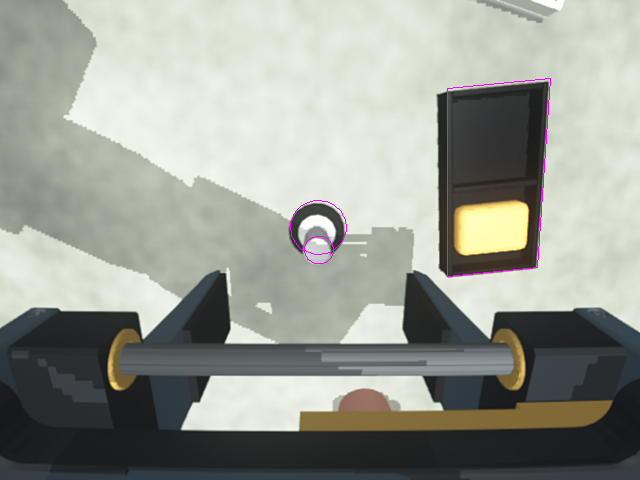

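The plug overlay sits on its grip (318,250) and disc (319,227) within a pixel or two. The caddy overlay fits, with the empty bay at the top. Gripping the plug.

Request:
step_arm(moves=[[-0.002,0,0.02,0,0,0],[0,0,0.025,0,0,0],[0,0,0.025,0,0,0],[0,0,0.025,0,0,0],[0,0,0.02,0,0,0],[0,0,0.013,0,0,0],[0,0,0,0,0,0],[0,0,0,0,0,0]])

```text
time_s: 33.55
ee_pos: [0.4527, -0.268, 0.0299]
eef_rot: [0.709, 0.705, 0.0, 0.0]
force: [-1.1, -0.2, 0.1]
grip_width: 0.0911
finger_force: 0.0
```

Request:
step_arm(moves=[[0,0,0,0,0,0],[0,0,0,0,0,0],[0,0,0,0,0,0],[0,0,0,0,0,0],[0,0,0,0,0,0],[0,0,0,0,0,0],[0,0,0,0,0,0],[0,0,0,0,0,0],[0,0,0,0,0,0],[0,0,0,0,0,0],[0,0,0,0,0,0]], gripper=0.05)

```text
time_s: 34.65
ee_pos: [0.4521, -0.2685, 0.0298]
eef_rot: [0.71, 0.705, 0.0, 0.0]
force: [-0.5, 0.2, -0.3]
grip_width: 0.0215
finger_force: 20.0
```

Request:
step_arm(moves=[[0,0,-0.015,0,0,0],[0,0,-0.03,0,0,0],[0,0,-0.03,0,0,0],[0,0,-0.03,0,0,0],[0,0,-0.025,0,0,0],[0.007,0.012,0,0,0,0],[0.014,0.025,0,0,0,0],[0.017,0.03,0,0,0,0],[0.017,0.03,0,0,0,0],[0.014,0.026,0,0,0,0],[0.009,0.016,0,0,0,0],[0.005,0.009,0,0,0,0]])

```text
time_s: 35.85
ee_pos: [0.6016, -0.1847, 0.1575]
eef_rot: [0.709, 0.705, -0.0, -0.001]
force: [-1.2, 1.3, -1.2]
grip_width: 0.0214
finger_force: 20.0
```

Request:
step_arm(moves=[[0,0,0,0,0,0],[0,0,0,0,0,0],[0,0,0,0,0,0],[0,0,0,0,0,0]])

```text
time_s: 36.25
ee_pos: [0.5999, -0.1871, 0.16]
eef_rot: [0.71, 0.704, -0.0, -0.0]
force: [-0.5, -0.1, -1.4]
grip_width: 0.021
finger_force: 20.0
```

```bash
python3 - <<'E'
from h import *
s=manip.state();im=manip.capture('wrist')[:,:,::-1].copy();print(s['ee_pos'])
cv2.imwrite('pics/w8.png',im)
E
```

```text
[ 0.59986008 -0.18709559  0.15996106]
```

View pics/w8.png

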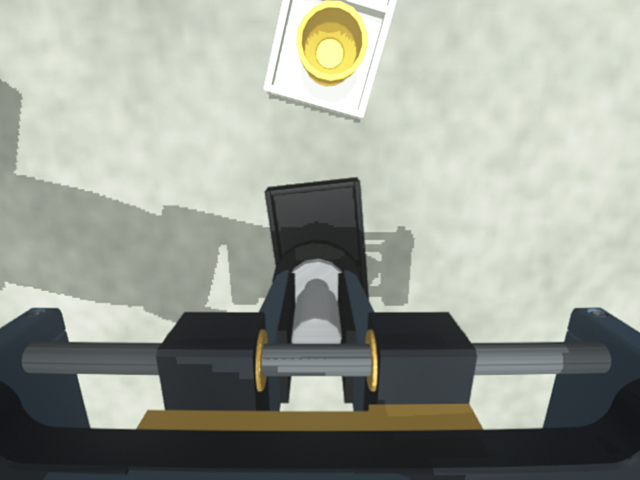

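Yellow stands in its bay. The plug hangs straight at (318,300), over the empty bay. Lowering.

Request:
step_arm(moves=[[0.001,0,0.02,0,0,0],[0,0,0.025,0,0,0],[0,0,0.025,0,0,0],[0,0,0.02,0,0,0],[0,0,0.015,0,0,0],[0,0,0.01,0,0,0],[0,0,0.006,0,0,0],[0,0,0.002,0,0,0],[0,0,0,0,0,0],[0,0,0,0,0,0],[0,0,0,0,0,0]])

```text
time_s: 37.4
ee_pos: [0.6011, -0.1857, 0.0376]
eef_rot: [0.71, 0.705, 0.0, 0.001]
force: [1.0, 0.5, -1.8]
grip_width: 0.0217
finger_force: 20.0
```

Request:
step_arm(moves=[[0,0,0.001,0,0,0],[0,0,0,0,0,0],[0,0,0,0,0,0]])

```text
time_s: 37.7
ee_pos: [0.6006, -0.1855, 0.0359]
eef_rot: [0.71, 0.705, 0.0, -0.0]
force: [0.4, -0.1, -0.9]
grip_width: 0.0218
finger_force: 20.0
```

Request:
step_arm(moves=[[0,0,0.0007,0,0,0],[0,0,0,0,0,0],[0,0,0,0,0,0]])

```text
time_s: 38.0
ee_pos: [0.6006, -0.1855, 0.035]
eef_rot: [0.71, 0.705, 0.0, -0.0]
force: [-0.3, -1.5, -2.2]
grip_width: 0.0213
finger_force: 20.0
```

Request:
step_arm(moves=[[0,0,0.0005,0,0,0],[0,0,0,0,0,0],[0,0,0,0,0,0]])

```text
time_s: 38.3
ee_pos: [0.6007, -0.1856, 0.0348]
eef_rot: [0.71, 0.705, 0.0, 0.0]
force: [-0.0, -1.1, 0.2]
grip_width: 0.0215
finger_force: 20.0
```

Request:
step_arm(moves=[[0,0,0.0005,0,0,0],[0,0,0,0,0,0],[0,0,0,0,0,0]])

```text
time_s: 38.6
ee_pos: [0.6008, -0.1856, 0.0347]
eef_rot: [0.71, 0.705, 0.0, 0.0]
force: [-1.6, 0.9, 5.0]
grip_width: 0.0214
finger_force: 20.0
```

Seated. Release, rise and retreat towards the base, then check.

Request:
step_arm(moves=[[0,0,0,0,0,0],[0,0,0,0,0,0],[0,0,0,0,0,0],[0,0,0,0,0,0],[0,0,-0.01,0,0,0],[0,0,-0.025,0,0,0],[0,0,-0.03,0,0,0],[0,0,-0.03,0,0,0],[0,0,-0.03,0,0,0],[0,0,-0.03,0,0,0],[0,0,-0.03,0,0,0]], gripper=0.6)

```text
time_s: 39.7
ee_pos: [0.6005, -0.1855, 0.2213]
eef_rot: [0.71, 0.705, 0.0, 0.0]
force: [0.2, 0.2, -0.6]
grip_width: 0.0549
finger_force: 0.0
```

Request:
step_arm(moves=[[0,-0.03,0,0,0,0],[0,-0.035,0,0,0,0],[0,-0.035,0,0,0,0],[0,-0.035,0,0,0,0],[0,-0.035,0,0,0,0],[0,-0.035,0,0,0,0],[0,-0.03,0,0,0,0],[0,0,0,0,0,0],[0,0,0,0,0,0],[0,0,0,0,0,0]])

```text
time_s: 40.7
ee_pos: [0.3667, -0.1842, 0.2196]
eef_rot: [0.71, 0.705, 0.0, 0.001]
force: [1.1, 0.4, -0.2]
grip_width: 0.0544
finger_force: 0.0
```

```bash
python3 - <<'E'
from h import *
im=manip.capture('scene')[:,:,::-1].copy();cv2.imwrite('pics/s9.png',im)
a=im[140:340,80:500];b=manip.capture('top')[:,:,::-1][150:280,80:570]
cv2.imwrite('pics/f.png',np.vstack([cv2.resize(x,(700,int(700*x.shape[0]/x.shape[1])),interpolation=cv2.INTER_CUBIC) for x in(a,b)]))
E
```

```text
(no output)
```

View pics/f.png

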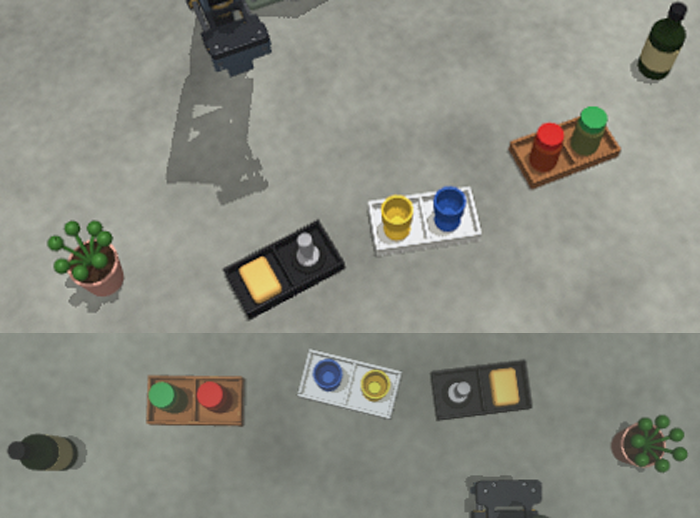

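All five stand upright in their bays: the jars at (547,145) and (592,130), the cups at (398,215) and (449,207), the plug at (306,250). The bottle and plant have not moved. Handing in.

```bash
python3 -c "
from plant import manip
print(manip.sign_off())"
```

```text
the job is handed in; nothing more can be done
None
```

I stood the two jars in the rack, the two egg cups in the tray and the plug in the caddy's empty bay, in that order, left the bottle and plant untouched, and handed the job in after about 41 s on the robot's clock.

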